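# Tare the bench scale and weigh a compressor wheel

## Robot

A 6-joint arm with a two-finger parallel gripper is mounted at the origin on the work surface. World frame = base frame: x ahead of the robot, y to its left, z up, the work surface at z = 0. Lengths are in m, angles in rad, forces in N, time in s.
With the tool pointing down it reaches from about 0.25 to 0.775 m from the base axis. Payload 4 kg.
Tool frame: the origin (TCP) lies between the finger pads; the fingertips stand 25 mm ahead of it and the grasp point (between the pads) lies 6 mm ahead of it (robot.tip_reach is the distance from the TCP to the fingertips, in m); z points along the fingers, y is the line along which they close (so a half turn about z gives the same grasp; the last joint's range is limited). The gripper opens to 94 mm and grips with 3 to 60 N. Pads are 16 mm wide; open, the fingers measure 119 mm over their backs; the gripper's body (75 mm by 177 mm) begins 78 mm behind the grasp point.
Start: joints at [1.065, 0.087, 1.371, -0, 1.684, -0.103], TCP at [0.216, 0.506, 0.231] pointing down, gripper open.
Joint ranges: [-3.1, 3.1], [-0.76, 2.03], [0.27, 2.55], [-1.08, 4.22], [0.17, 2.65], [-2.57, 2.57]. Speed limits (rad/s): [2.79, 2.79, 3.14, 3.14, 3.14, 3.14].

## Interface

Orientations are given as [roll, pitch, yaw] about the fixed x, y, z axes, in that order (R = Rz(yaw) Ry(pitch) Rx(roll)).
In Python, from bench import sensors, snapshot, camera_info, ticket, robot gives the robot as it stands.
- The arm moves only by the tool arm_command, never from a script. Its argument "plan" is a list of rows, each an object with "grip": the closure, from -1 (fully open) to 1 (shut); "slide": the shift along the tool's x, y, z normalised to -1 to 1, where 1 is 500 mm, a list of three; "spin": the turn about the tool's z normalised to -1 to 1, where 1 is 5 degrees. A call has 1 to 10 rows; each row shifts and turns the commanded pose from where the row before left it, along the tool's axes as they then stand; what a row does not reach is not made up. A row lasts 1/8 s, in which the tool goes at most 62.5 mm and 10.7 degrees, less where a joint would pass 70% of its speed; a pose out of reach is approached as far as the arm can. A call with a number of a shift or a turn outside -1 to 1 is refused whole. A call with a gripper value outside its range is refused whole. The fingers move at their own pace and stop on an object; the grip force is fixed at half the most. Time passes only in rows, so rows that do not move let the fingers close. It gives the time, the measured TCP pose, the force, the opening and the grip force at its end, in the units of the state.
- sensors.get_obs(): the state, without advancing time (a new reading comes with each control period).
- snapshot(name): name is "scene" or "side" or "wrist"; returns the picture (384x512x3 uint8, red, green, blue); there is no depth.
- camera_info(name): a dict with "fx", "fy", "cx", "cy" (pixels), "position" and "rotation" of the camera in the world. Camera axes: x right, y up, looking along -z (the intrinsics and any distortion apply to the point x, -y, -z); pixel columns grow to the right and rows downward; lengths in m; the calibration is good to about 2 mm. A picture is of the moment at which its call begins: read the wrist's pose just before it. camera_info takes no time and is no camera call; for the wrist camera it gives the pose at the moment of the call.
- ticket.close_job(): hands the job in; it is judged then, once.
The state is a dict: "time": time; "joint_positions": joint angles; "qvel": joint speeds; "joint_torque": joint torques, N m; "tool_pos": TCP position; "ee_rot": TCP orientation; "wrist_force": force on the tool from outside, world axes, zero at the start; "wrist_torque": the same for the moment, N m; "width": finger opening in m; "finger_force": force on a finger pad.
Only numpy, scipy, OpenCV 4.12 (cv2) and the standard library are available. Lean on these libraries where they do the work, as an engineer would, in place of code of your own. Each camera call takes 0.05 s, during which the arm holds its last target. There are 200 camera calls.

## Task

Weigh the compressor wheel: stand the empty weighing tray in the middle of the scale's pan and let go of it, then press the blue tare key, lightly, until it registers. Then set the bright aluminium compressor wheel down upright in the tray and let go. Do not drop the tray or the wheel, press no other key, and leave the turbine wheel, the steel sleeve and the spray can where they are.

Things in the scene. Friction and masses are not known exactly. Their poses are not given: they have to be found in the camera images.
- scale: bench scale fixed to the table, grey housing 310 (x) x 220 (y) x 40 mm with a square steel pan at its +x end and a strip with three square keys at its -x end (towards the robot). Origin at the centre of its underside, on the table; yaw varies.
- pan (a point): centre of the top face of the scale's flat steel pan, 200 x 200 mm, 65 mm above the table and rigid; axes as the scale's. In the scale's frame it lies at x +50 mm.
- tare (a joint): travel of the blue tare key in m: 0 at rest, 0.002 fully down, against a spring of 3 N per mm, then rigid. It springs back when released. It registers when held down with about 5 N (at least 1.2 mm, 3.6 N) for 0.3 s; more than 25 N damages it.
- tare_top (a point): centre of the top face of the blue tare key, a flat 34 x 34 mm pad, 44 mm above the table and 4 mm proud of the key strip (z up, axes as the scale's); it moves straight down. The three keys stand in a row along the scale's y, 62 mm between centres; which key is in which place varies.
- power (a joint): travel of the red key in m (same make as the tare key): not to be pressed
- mode (a joint): travel of the white key in m (same make as the tare key): not to be pressed
- tray: loose aluminium weighing tray, 140 (its x) x 90 (its y) mm, walls 20 mm high and 4 mm thick, floor about 4 mm thick, 0.17 to 0.29 kg, with a carrying bar over the middle. On either side of the bar is an open half for parts, its middle at x = +-36 mm. Origin at the centre of the underside, z up.
- tray_bar (a point): centre of the tray's straight orange carrying bar, 54 mm above the tray's underside: 12 mm wide (tray x), 12 mm high, 82 mm long (tray y), on two thin posts at its ends (y = +-39 mm). It can be pinched across the tray's x, anywhere between the posts. Axes as the tray's.
- wheel: loose bright aluminium compressor wheel with thin blades, standing on its flat back: 44 mm diameter, 48 mm high, 0.08 to 0.17 kg, with a plain round hub nose of 18 mm diameter from 22 to 48 mm above its underside, to grip it by. Origin at the centre of the underside, z up along its axis.
- turbine: bystander: loose copper-coloured turbine wheel, 42 mm diameter, with a 12 mm shaft standing up to 85 mm high. Origin at the centre of the underside.
- sleeve: bystander: loose upright steel sleeve, 50 mm diameter, 55 mm high. Origin at the centre of the underside. Wheel, turbine and sleeve may stand in any of three places.
- spray: bystander: loose blue spray can, 60 mm diameter, 160 mm high, on the left. Origin at the centre of the underside.

How it is judged:
On the way, in this order (a step that is already met when the one before it is completed fails the run):
1. the empty tray stands in the middle of the pan (within 30 mm), released (horizontal distance between tray and pan below 0.03 m and z of tray in the frame of pan between -0.004 and 0.005 m and angle between tray's own z axis and vertical below 0.06 rad and contact force between the fingers and tray below 0.1 N and linear speed of tray below 0.02 m/s and contact force between wheel and tray below 0.05 N), for 0.3 s.
2. with only the empty, untouched tray on the pan, the tare key is held down at least 1.2 mm (3.6 N) for 0.3 s (all of step 1 and value of joint tare above 0.0012 m), for 0.3 s.
At the end, for the whole second after the job is handed in: the tray stands level on the pan, its centre within 30 mm of the pan's centre; the compressor wheel stands upright on the tray's floor, in either half; both are released and at rest; all keys are up (horizontal distance between tray and pan below 0.03 m and z of tray in the frame of pan between -0.004 and 0.005 m and angle between tray's own z axis and vertical below 0.06 rad and contact force between the fingers and tray below 0.1 N and linear speed of each of tray, wheel below 0.02 m/s and x of wheel in the frame of tray between -0.066 and 0.066 m and y of wheel in the frame of tray between -0.041 and 0.041 m and z of wheel in the frame of tray below 0.012 m and angle between wheel's own z axis and vertical below 0.15 rad and contact force between the fingers and wheel below 0.1 N and value of joint each of tare, power, mode below 0.0005 m); the robot touches nothing.
It fails at once if the red or the white key is pressed (over 0.8 mm) (value of joint any of power, mode above 0.0008 m).
It fails at once if more than 25 N on the tare key (contact force between anything else and tare above 25 N).
It fails at once if the tray or the wheel is dropped (falls faster than 0.8 m/s out of the fingers) ((contact force between the fingers and tray below 0.1 N and linear speed of tray above 0.8 m/s) or (contact force between the fingers and wheel below 0.1 N and linear speed of wheel above 0.8 m/s)).
It fails at once if any bystander (turbine wheel, sleeve, spray can) is moved over 30 mm or tipped (distance of any of turbine, sleeve, spray from where it was at the start of the episode above 0.03 m or angle between any of turbine, sleeve, spray's own z axis and vertical above 0.3 rad).
It also fails if it takes over 64 s, if anything falls off the work surface, if the arm or the gripper's body presses on something with over 40 N, if the wrist force passes 120 N, or if a joint passes its speed limit or range.

## Working session

There is one attempt and no reset: what is moved stays moved. The work goes in short steps, Python scripts to look and compute and a tool call to move; the robot and the scene stay as the last step left them, time stands still between calls to the robot, and variables do not carry over. Pictures are saved under pics/ and viewed, at most 10 in all, crops included, and the job is handed in when it is done.

Besides the shell and the picture viewer there is one more tool, called after ">>>" by a JSON object that holds its "op" and its "data", one argument or row to a line. arm_command: Moves the arm, as the interface text tells. Scaled input: -1 to 1 covers 500 mm each way for a shift and 5 degrees each way for a turn. Its arguments: {"type":"object","properties":{"plan":{"type":"array","items":{"type":"object","properties":{"grip":{"type":"number"},"slide":{"type":"array","items":{"type":"number"}},"spin":{"type":"number"}}}}},"required":["plan"]}

```bash
mkdir -p pics; ls
python3 - <<'E'
from bench import sensors, snapshot, camera_info, robot
import cv2
o=sensors.get_obs(); print(o['time'],o['tool_pos'],o['ee_rot'],o['width'],robot.tip_reach)
for n in ('scene','side','wrist'):
    c=camera_info(n); print(n,{k:(v if not hasattr(v,'tolist') else v.tolist()) for k,v in c.items()})
    cv2.imwrite(f'pics/{n}0.png',snapshot(n)[:,:,::-1])
E
```

```text
pics
0.0 [0.21535521 0.50553982 0.22932037] [-3.13938505e+00 -2.09541325e-04  2.73884142e+00] 0.09429256760724891 0.025
scene {'fx': 389.0655342271139, 'fy': 389.0655342271139, 'cx': 256.3022736276952, 'cy': 188.49831599315783, 'position': [1.03258915804551, 0.30724637933167936, 0.9866756693617074], 'rotation': [0.526714759967885, -0.005468670945666609, 1.9950969131614797]}
side {'fx': 427.87211359788756, 'fy': 427.87211359788756, 'cx': 258.605419692191, 'cy': 194.5107578418625, 'position': [0.4877125007002194, 0.9138213042996244, 0.8093552001252009], 'rotation': [0.8494133823235321, 0.0023809548630364663, -3.0798218151390238]}
wrist {'fx': 299.91170857915375, 'fy': 299.91170857915375, 'cx': 257.4734134388885, 'cy': 189.50928939639212, 'position': [0.15573907409179472, 0.5317685494247139, 0.38451085299166393], 'rotation': [-0.2291783931352005, 0.0010676870532306815, 1.1676959942359395]}
```

View pics/scene0.png

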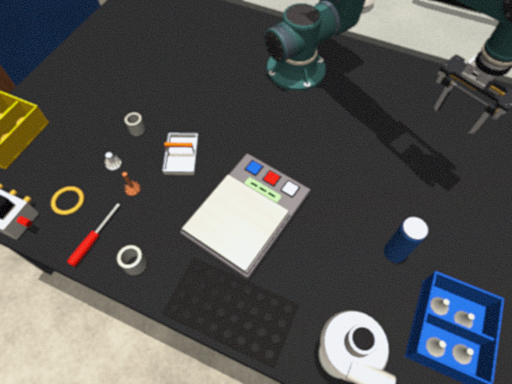

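View pics/side0.png

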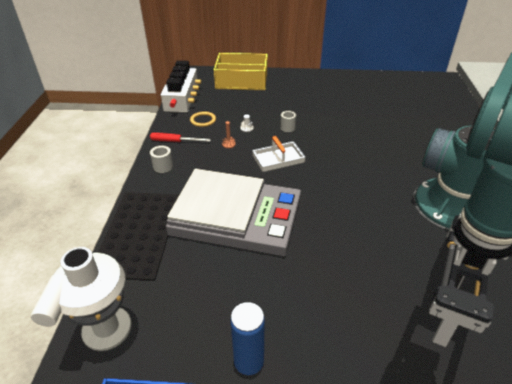

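Both views show the tray with its orange bar (scene 178,146; side 278,146), the wheel (scene 113,160; side 247,122), and the turbine (scene 131,185). They also show the keys in the order blue, red, white (scene 255,167 / 272,177 / 291,188). I'll enlarge the images for better pixel positions.

```bash
cat > h.py <<'E'
import numpy as np, cv2
from scipy.spatial.transform import Rotation as R
from bench import sensors, snapshot, camera_info
def ray(c,p):
    d=np.array([(p[0]-c['cx'])/c['fx'],-(p[1]-c['cy'])/c['fy'],-1.])
    return np.array(c['position']),R.from_euler('xyz',c['rotation']).apply(d)
def tri(*cps):
    A=np.zeros((3,3));b=np.zeros(3)
    for c,p in cps:
        o,d=ray(c,p);d=d/np.linalg.norm(d);P=np.eye(3)-np.outer(d,d);A+=P;b+=P@o
    x=np.linalg.solve(A,b)
    return x,max(np.linalg.norm(np.cross(ray(c,p)[1]/np.linalg.norm(ray(c,p)[1]),x-ray(c,p)[0])) for c,p in cps)
def onz(c,p,z):
    o,d=ray(c,p);return o+d*(z-o[2])/d[2]
def pix(c,X):
    v=R.from_euler('xyz',c['rotation']).inv().apply(np.array(X)-c['position'])
    return np.array([c['cx']-c['fx']*v[0]/v[2],c['cy']+c['fy']*v[1]/v[2]])
E
python3 - <<'E'
import cv2
a=cv2.imread('pics/scene0.png')[105:280,90:320]; cv2.imwrite('pics/s1.png',cv2.resize(a,None,fx=3.4,fy=3.4,interpolation=cv2.INTER_CUBIC))
a=cv2.imread('pics/side0.png')[100:260,140:310]; cv2.imwrite('pics/d1.png',cv2.resize(a,None,fx=3.6,fy=3.6,interpolation=cv2.INTER_CUBIC))
E
```

```text
(no output)
```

View pics/s1.png

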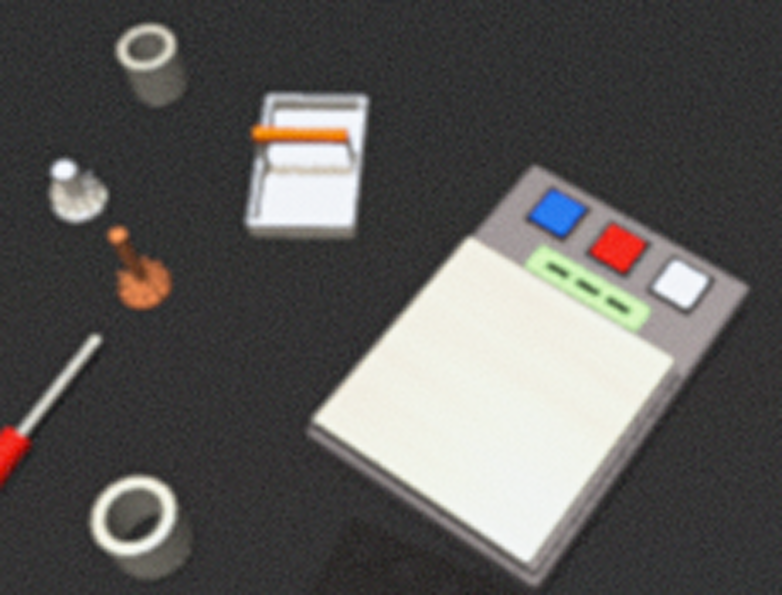

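View pics/d1.png

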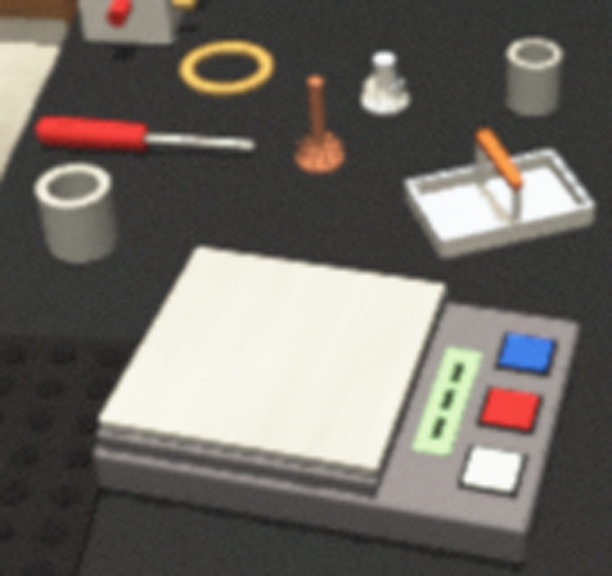

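The crops show the bar ends at scene crop (254,132),(348,136) and side crop (485,134),(519,183). The wheel nose is at (64,169) and (384,60). The pan corners and keys are clear, and the blue key is at (557,212) and (527,352).

Run:
```python
from h import *
cs,cd=camera_info('scene'),camera_info('side')
S=lambda u,v:(90+(u+.5)/3.4-.5,105+(v+.5)/3.4-.5); D=lambda u,v:(140+(u+.5)/3.6-.5,100+(v+.5)/3.6-.5)
P={'bar-':((254,132),(485,134)),'bar+':((348,136),(519,183)),'nose':((64,169),(384,60)),'turbtop':((118,235),(316,81)),
'blue':((557,212),(527,352)),'red':((618,248),(511,409)),'white':((682,285),(494,469)),
'panA':((471,238),(444,286)),'panB':((675,358),(378,470)),'panC':((531,564),(101,425)),'panD':((315,418),(198,250)),
'tr1':((248,234),(407,181)),'tr2':((356,237),(443,252)),'tr3':((367,97),(594,208)),'tr4':((267,97),(556,151)),'slvA':((147,47),(534,55)),'ringB':((135,517),(74,185))}
X={}
for k,(a,b) in P.items():
    x,e=tri((cs,S(*a)),(cd,D(*b)));X[k]=x;print(k,x.round(4),round(e*1000,1))
m=np.mean([X['pan'+c] for c in 'ABCD'],0);print('pan',m)
# model fit: keys+pan heights with known geometry
for n,v in (('A->D',X['panD']-X['panA']),('B->C',X['panC']-X['panB']),('keys',X['white']-X['blue']),('bar',X['bar+']-X['bar-']),('tr2-3',X['tr2']-X['tr3']),('tr1-4',X['tr1']-X['tr4'])):
    print(n,np.linalg.norm(v),np.degrees(np.arctan2(v[1],v[0])))
print('bar mid',(X['bar-']+X['bar+'])/2,'tray mid',np.mean([X['tr%d'%i] for i in (1,2,3,4)],0))
```

```text
bar- [ 0.5093 -0.2228  0.0537] 1.0
bar+ [ 0.4791 -0.146   0.056 ] 0.3
nose [ 0.6086 -0.3542  0.047 ] 2.0
turbtop [ 0.6603 -0.2515  0.0844] 0.8
blue [0.4682 0.0491 0.0416] 1.0
red [0.479  0.1104 0.0404] 0.8
white [0.4899 0.1725 0.0413] 0.1
panA [0.5334 0.0009 0.0627] 0.7
panB [0.5666 0.1958 0.0612] 1.6
panC [0.763  0.1631 0.0595] 1.1
panD [ 0.7287 -0.0346  0.0621] 2.0
tr1 [ 0.5799 -0.1959  0.0155] 3.9
tr2 [ 0.5415 -0.1113  0.0061] 1.3
tr3 [ 0.412  -0.169   0.0178] 1.6
tr4 [ 0.446  -0.2564  0.0143] 0.5
slvA [ 0.4673 -0.3608  0.053 ] 1.6
ringB [ 0.8498 -0.118   0.0587] 0.1
pan [0.64792966 0.08130944 0.06138004]
A->D 0.1985752749524817 -10.284320218569967
B->C 0.1991739177447645 -9.465147581229331
keys 0.12529036379581404 80.03484455091596
bar 0.08259787068060077 111.46016626826125
tr2-3 0.14223510462665526 24.018368478880724
tr1-4 0.14687279387031546 24.29652318099595
bar mid [ 0.49417785 -0.18442657  0.0548687 ] tray mid [ 0.49485371 -0.18315384  0.01338574]
```

The measured heights, sizes and angles all agree with the text. The scale yaw is about -10°, the tray yaw about 22°, and the pan centre is near (0.648, 0.081). Now I'll go over to the tray.

>>> {"op": "arm_command", "data": {
  "plan": [
    {"slide":[-0.075,-0.075,0],"spin":0,"grip":-1},
    {"slide":[-0.075,-0.075,0],"spin":0,"grip":-1},
    {"slide":[-0.075,-0.075,0],"spin":0,"grip":-1},
    {"slide":[-0.075,-0.075,0],"spin":0,"grip":-1},
    {"slide":[-0.075,-0.075,0],"spin":0,"grip":-1},
    {"slide":[-0.075,-0.075,0],"spin":0,"grip":-1},
    {"slide":[-0.075,-0.075,0],"spin":0,"grip":-1},
    {"slide":[-0.075,-0.075,0],"spin":0,"grip":-1},
    {"slide":[-0.075,-0.075,0],"spin":0,"grip":-1},
    {"slide":[-0.075,-0.075,0],"spin":0,"grip":-1}
  ]
}}

```text
time: 1.4
tool_pos: [0.4138, 0.0123, 0.2303]
ee_rot: [3.141, 0.0, 2.739]
wrist_force: [-0.2, 0.1, 0.0]
width: 0.0937
finger_force: 0.0
```

>>> {"op": "arm_command", "data": {
  "plan": [
    {"slide":[-0.075,-0.075,0],"spin":0,"grip":-1},
    {"slide":[-0.075,-0.075,0],"spin":0,"grip":-1},
    {"slide":[-0.075,-0.075,0],"spin":0,"grip":-1},
    {"slide":[-0.075,-0.075,0],"spin":0,"grip":-1},
    {"slide":[0,0,0],"spin":1,"grip":-1},
    {"slide":[0,0,0],"spin":1,"grip":-1},
    {"slide":[0,0,0],"spin":1,"grip":-1},
    {"slide":[0,0,0],"spin":1,"grip":-1},
    {"slide":[0,0,0],"spin":1,"grip":-1},
    {"slide":[0,0,0],"spin":1,"grip":-1}
  ]
}}

```text
time: 2.65
tool_pos: [0.4926, -0.1827, 0.23]
ee_rot: [-3.141, -0.001, 2.212]
wrist_force: [1.0, -0.0, 0.3]
width: 0.0938
finger_force: 0.0
```

>>> {"op": "arm_command", "data": {
  "plan": [
    {"slide":[0,0,0],"spin":1,"grip":-1},
    {"slide":[0,0,0],"spin":1,"grip":-1},
    {"slide":[0,0,0],"spin":0.9,"grip":-1},
    {"slide":[0,0,0],"spin":0,"grip":-1},
    {"slide":[0,0,0],"spin":0,"grip":-1}
  ]
}}

```text
time: 3.28
tool_pos: [0.4927, -0.1827, 0.2302]
ee_rot: [-3.141, -0.0, 1.963]
wrist_force: [0.6, 0.2, -0.3]
width: 0.0937
finger_force: 0.0
```

Run:
```python
from h import *
o=sensors.get_obs(); print(o['time'],o['tool_pos'],o['ee_rot'],o['joint_positions'],o['wrist_force'])
c=camera_info('wrist'); im=snapshot('wrist')
cv2.imwrite('pics/w1.png',im[:,:,::-1])
print('pred bar',pix(c,[.4942,-.1844,.055]),pix(c,[.5093,-.2228,.055]),pix(c,[.4791,-.146,.055]))
hsv=cv2.cvtColor(im,cv2.COLOR_RGB2HSV);m=cv2.inRange(hsv,(8,150,120),(20,255,255))
n,l,s,ce=cv2.connectedComponentsWithStats(m)
for i in range(1,n):
    if s[i,4]>40: 
        q=np.argwhere(l==i)[:,::-1].astype(np.float32);r=cv2.minAreaRect(q);print(s[i],ce[i],r, [onz(c,p,.060)[:2].round(4) for p in cv2.boxPoints(r)])
```

```text
3.275 [ 0.49270329 -0.18273229  0.23023588] [-3.14135458e+00 -4.03124075e-04  1.96323693e+00] [-4.63120600e-01  3.29166018e-02  1.42839516e+00  8.51494346e-05
  1.68074135e+00 -8.55551926e-01] [ 0.55485116  0.19576432 -0.31709389]
pred bar [257.56424561 181.54601939] [256.93766901 216.55482686] [258.22653039 144.54208381]
[254 146  12  72 727] [259.18569464 181.39477304] ((259.2110290527344, 181.49530029296875), (71.20464324951172, 10.175265312194824), 88.72696685791016) [array([ 0.4747, -0.1491]), array([ 0.4847, -0.1447]), array([ 0.5174, -0.2182]), array([ 0.5068, -0.2229])]
```

View pics/w1.png

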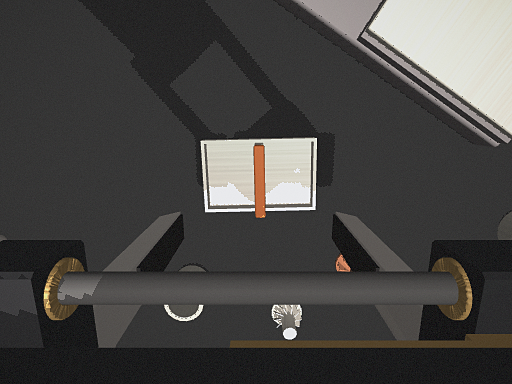

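The wrist view shows the bar at column 259, rows 146–217. It gives the centre as (0.496, -0.184) and the yaw as 1.2° more than the tool's, which agrees with the fixed cameras. I'll correct that, descend and grip.

>>> {"op": "arm_command", "data": {
  "plan": [
    {"slide":[0,0.005,0.08],"spin":-0.25,"grip":-1},
    {"slide":[0,0,0.08],"spin":0,"grip":-1},
    {"slide":[0,0,0.08],"spin":0,"grip":-1},
    {"slide":[0,0,0.06],"spin":0,"grip":-1},
    {"slide":[0,0,0.04],"spin":0,"grip":-1},
    {"slide":[0,0,0],"spin":0,"grip":-1},
    {"slide":[0,0,0],"spin":0,"grip":1},
    {"slide":[0,0,0],"spin":0,"grip":1},
    {"slide":[0,0,0],"spin":0,"grip":1},
    {"slide":[0,0,0],"spin":0,"grip":1}
  ]
}}

```text
time: 4.58
tool_pos: [0.4954, -0.182, 0.061]
ee_rot: [3.141, 0.001, 1.984]
wrist_force: [-0.6, 0.6, 1.2]
width: 0.057
finger_force: 0.0
```

>>> {"op": "arm_command", "data": {
  "plan": [
    {"slide":[0,0,0],"spin":0,"grip":1},
    {"slide":[0,0,0],"spin":0,"grip":1},
    {"slide":[0,0,0],"spin":0,"grip":1},
    {"slide":[0,0,0],"spin":0,"grip":1}
  ]
}}

```text
time: 5.08
tool_pos: [0.4951, -0.1818, 0.0604]
ee_rot: [3.142, -0.0, 1.984]
wrist_force: [0.3, 0.3, 0.3]
width: 0.0177
finger_force: 0.0
```

>>> {"op": "arm_command", "data": {
  "plan": [
    {"slide":[0,0,0],"spin":0,"grip":1},
    {"slide":[0,0,0],"spin":0,"grip":1},
    {"slide":[0,0,0],"spin":0,"grip":1},
    {"slide":[0,0,-0.02],"spin":0,"grip":1},
    {"slide":[0,0,-0.04],"spin":0,"grip":1},
    {"slide":[0,0,-0.06],"spin":0,"grip":1},
    {"slide":[0,0,-0.08],"spin":0,"grip":1},
    {"slide":[0,0,-0.04],"spin":0,"grip":1},
    {"slide":[0,0,0],"spin":0,"grip":1},
    {"slide":[0,0,0],"spin":0,"grip":1}
  ]
}}

```text
time: 6.32
tool_pos: [0.4945, -0.1815, 0.1791]
ee_rot: [-3.14, -0.002, 1.984]
wrist_force: [0.2, 0.1, -2.6]
width: 0.012
finger_force: 30.0
```

The tray is held at a width of 12 mm, with 2.6 N on the wrist. I'll carry it to the pan.

>>> {"op": "arm_command", "data": {
  "plan": [
    {"slide":[0.02,0.03,0],"spin":0,"grip":1},
    {"slide":[0.045,0.06,0],"spin":0,"grip":1},
    {"slide":[0.045,0.062,0],"spin":0,"grip":1},
    {"slide":[0.045,0.062,0],"spin":0,"grip":1},
    {"slide":[0.045,0.062,0],"spin":0,"grip":1},
    {"slide":[0.045,0.062,0],"spin":0,"grip":1},
    {"slide":[0.045,0.062,0],"spin":0,"grip":1},
    {"slide":[0.045,0.062,0],"spin":0,"grip":1},
    {"slide":[0.025,0.03,0],"spin":0,"grip":1},
    {"slide":[0,0,0],"spin":0,"grip":1}
  ]
}}

```text
time: 7.58
tool_pos: [0.6479, 0.0832, 0.1791]
ee_rot: [-3.139, -0.001, 1.986]
wrist_force: [-0.1, -0.4, -2.5]
width: 0.0114
finger_force: 30.0
```

>>> {"op": "arm_command", "data": {
  "plan": [
    {"slide":[0,0,0],"spin":0.7,"grip":1},
    {"slide":[0,0,0],"spin":1,"grip":1},
    {"slide":[0,0,0],"spin":1,"grip":1},
    {"slide":[0,0,0],"spin":1,"grip":1},
    {"slide":[0,0,0],"spin":1,"grip":1},
    {"slide":[0,0,0],"spin":1,"grip":1},
    {"slide":[0,0,0],"spin":1,"grip":1},
    {"slide":[0,0,0],"spin":0,"grip":1},
    {"slide":[0,0,0],"spin":0,"grip":1}
  ]
}}

```text
time: 8.7
tool_pos: [0.6478, 0.0809, 0.1805]
ee_rot: [-3.141, 0.0, 1.399]
wrist_force: [-0.1, 0.2, -2.2]
width: 0.0113
finger_force: 30.0
```

Run:
```python
from h import *
o=sensors.get_obs(); print(o['time'],o['tool_pos'],o['ee_rot'],o['wrist_force'])
a=snapshot('scene')[105:280,140:320]; b=snapshot('side')[100:260,140:310]
a=cv2.resize(a,(400,389),interpolation=cv2.INTER_CUBIC);b=cv2.resize(b,(400,389),interpolation=cv2.INTER_CUBIC)
cv2.imwrite('pics/ab2.png',np.hstack([a,b])[:,:,::-1])
```

```text
8.7 [0.64782107 0.08094166 0.18050226] [-3.14134839e+00  3.06196431e-04  1.39943246e+00] [-0.0930368   0.180722   -2.21702653]
```

View pics/ab2.png

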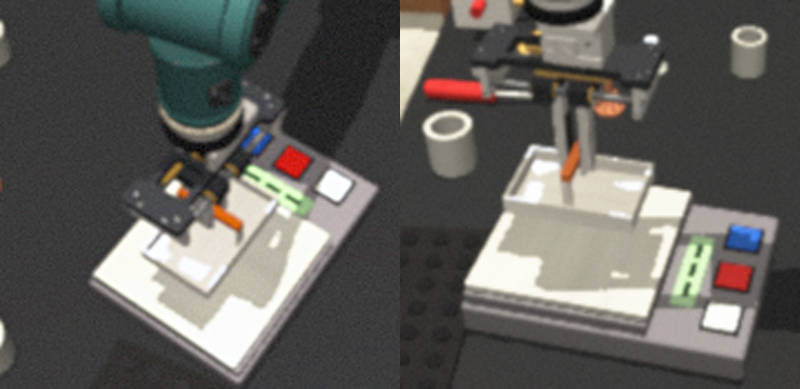

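The tray hangs level, centred over the pan (left picture at about 215,235; right at about 580,185). I'll lower it until it makes contact.

>>> {"op": "arm_command", "data": {
  "plan": [
    {"slide":[0,0,0.03],"spin":0,"grip":1},
    {"slide":[0,0,0.03],"spin":0,"grip":1},
    {"slide":[0,0,0.02],"spin":0,"grip":1},
    {"slide":[0,0,0.01],"spin":0,"grip":1},
    {"slide":[0,0,0.008],"spin":0,"grip":1},
    {"slide":[0,0,0.004],"spin":0,"grip":1},
    {"slide":[0,0,0],"spin":0,"grip":1},
    {"slide":[0,0,0],"spin":0,"grip":1}
  ]
}}

```text
time: 9.8
tool_pos: [0.6484, 0.0818, 0.13]
ee_rot: [3.141, -0.0, 1.399]
wrist_force: [-0.0, 0.7, -2.1]
width: 0.0119
finger_force: 30.0
```

>>> {"op": "arm_command", "data": {
  "plan": [
    {"slide":[0,0,0.004],"spin":0,"grip":1},
    {"slide":[0,0,0.002],"spin":0,"grip":1},
    {"slide":[0,0,0],"spin":0,"grip":1},
    {"slide":[0,0,0],"spin":0,"grip":1}
  ]
}}

```text
time: 10.3
tool_pos: [0.6482, 0.0818, 0.1265]
ee_rot: [3.142, -0.0, 1.399]
wrist_force: [-0.4, 0.3, -2.5]
width: 0.0116
finger_force: 30.0
```

>>> {"op": "arm_command", "data": {
  "plan": [
    {"slide":[0,0,0.002],"spin":0,"grip":1},
    {"slide":[0,0,0],"spin":0,"grip":1},
    {"slide":[0,0,0],"spin":0,"grip":1}
  ]
}}

```text
time: 10.68
tool_pos: [0.6481, 0.0818, 0.1255]
ee_rot: [3.142, -0.0, 1.399]
wrist_force: [0.1, -0.2, -2.7]
width: 0.0118
finger_force: 30.0
```

>>> {"op": "arm_command", "data": {
  "plan": [
    {"slide":[0,0,0.001],"spin":0,"grip":1},
    {"slide":[0,0,0.001],"spin":0,"grip":1},
    {"slide":[0,0,0],"spin":0,"grip":1},
    {"slide":[0,0,0],"spin":0,"grip":1}
  ]
}}

```text
time: 11.18
tool_pos: [0.6482, 0.0818, 0.1254]
ee_rot: [3.141, -0.0, 1.399]
wrist_force: [-2.8, -1.4, 5.0]
width: 0.0118
finger_force: 30.0
```

It's in contact at the expected height. I'll release and go up.

>>> {"op": "arm_command", "data": {
  "plan": [
    {"slide":[0,0,0],"spin":0,"grip":-1},
    {"slide":[0,0,0],"spin":0,"grip":-1},
    {"slide":[0,0,0],"spin":0,"grip":-1},
    {"slide":[0,0,0],"spin":0,"grip":-1},
    {"slide":[0,0,0],"spin":0,"grip":-1},
    {"slide":[0,0,0],"spin":0,"grip":-1},
    {"slide":[0,0,-0.04],"spin":0,"grip":-1},
    {"slide":[0,0,-0.08],"spin":0,"grip":-1},
    {"slide":[0,0,-0.08],"spin":0,"grip":-1},
    {"slide":[0,0,-0.02],"spin":0,"grip":-1}
  ]
}}

```text
time: 12.42
tool_pos: [0.6497, 0.0819, 0.2403]
ee_rot: [3.133, -0.002, 1.399]
wrist_force: [0.7, -0.1, 0.6]
width: 0.0941
finger_force: 0.0
```

>>> {"op": "arm_command", "data": {
  "plan": [
    {"slide":[-0.02,-0.056,0],"spin":0,"grip":1},
    {"slide":[-0.021,-0.058,0],"spin":0,"grip":1},
    {"slide":[-0.021,-0.058,0],"spin":0,"grip":1},
    {"slide":[-0.022,-0.058,0],"spin":0,"grip":1},
    {"slide":[-0.021,-0.058,0],"spin":0,"grip":1},
    {"slide":[-0.021,-0.056,0],"spin":0,"grip":1},
    {"slide":[0,0,0],"spin":0,"grip":1},
    {"slide":[0,0,0],"spin":0,"grip":1},
    {"slide":[0,0,0],"spin":0,"grip":1},
    {"slide":[0,0,0],"spin":0,"grip":1}
  ]
}}

```text
time: 13.68
tool_pos: [0.4685, 0.0492, 0.2341]
ee_rot: [-3.141, -0.0, 1.399]
wrist_force: [0.6, 0.9, -0.3]
width: 0.0003
finger_force: 0.0
```

Run:
```python
from h import *
o=sensors.get_obs(); print(o['time'],o['tool_pos'],o['ee_rot'],o['width'])
c=camera_info('wrist'); im=snapshot('wrist'); cv2.imwrite('pics/w3.png',im[:,:,::-1])
hsv=cv2.cvtColor(im,cv2.COLOR_RGB2HSV)
for nm,lo,hi in (('blue',(100,120,60),(125,255,255)),('red',(0,150,80),(5,255,255)),('bar',(8,150,120),(20,255,255))):
    n,l,s,ce=cv2.connectedComponentsWithStats(cv2.inRange(hsv,lo,hi))
    for i in range(1,n):
        if s[i,4]>60: print(nm,s[i],ce[i].round(1),onz(c,ce[i],.125 if nm=='bar' else .044).round(4))
print(pix(c,[.4682,.0491,.044]))
```

```text
13.675 [0.46845262 0.04918068 0.23411612] [-3.14094656e+00 -6.88780935e-05  1.39940428e+00] 0.00025163792257491466
blue [244 163  29  29 841] [258. 177.] [0.4695 0.0495 0.044 ]
red [244 108  30  31 929] [258.5 123. ] [0.4805 0.1103 0.044 ]
bar [ 444   75   27   97 1304] [456.5 122.6] [0.6482 0.0823 0.125 ]
[256.99065874 177.54582045]
```

View pics/w3.png

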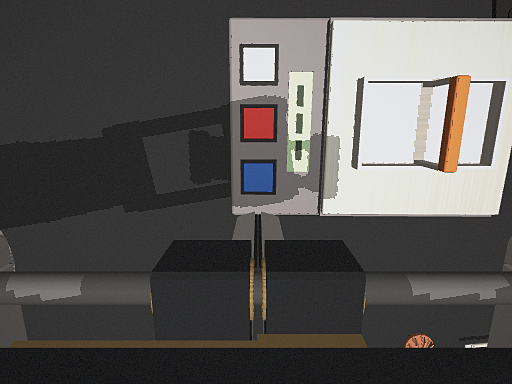

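The blue key is at (258,177), giving (0.4695, 0.0495) directly below the TCP. The tray stands centred with its bar at (0.648, 0.082). I'll go down to just above the key.

>>> {"op": "arm_command", "data": {
  "plan": [
    {"slide":[0,0.001,0.08],"spin":0,"grip":1},
    {"slide":[0,0,0.08],"spin":0,"grip":1},
    {"slide":[0,0,0.08],"spin":0,"grip":1},
    {"slide":[0,0,0.05],"spin":0,"grip":1},
    {"slide":[0,0,0.022],"spin":0,"grip":1},
    {"slide":[0,0,0.01],"spin":0,"grip":1},
    {"slide":[0,0,0],"spin":0,"grip":1},
    {"slide":[0,0,0],"spin":0,"grip":1}
  ]
}}

```text
time: 14.72
tool_pos: [0.4693, 0.049, 0.0747]
ee_rot: [3.139, -0.0, 1.399]
wrist_force: [0.2, 0.2, -0.1]
width: 0.0003
finger_force: 0.0
```

>>> {"op": "arm_command", "data": {
  "plan": [
    {"slide":[0,0,0.003],"spin":0,"grip":1},
    {"slide":[0,0,0.002],"spin":0,"grip":1},
    {"slide":[0,0,0],"spin":0,"grip":1},
    {"slide":[0,0,0],"spin":0,"grip":1}
  ]
}}

```text
time: 15.22
tool_pos: [0.4684, 0.049, 0.071]
ee_rot: [3.142, -0.0, 1.399]
wrist_force: [0.2, -0.3, -0.0]
width: 0.0002
finger_force: 0.0
```

>>> {"op": "arm_command", "data": {
  "plan": [
    {"slide":[0,0,0.002],"spin":0,"grip":1},
    {"slide":[0,0,0.002],"spin":0,"grip":1},
    {"slide":[0,0,0],"spin":0,"grip":1},
    {"slide":[0,0,0],"spin":0,"grip":1}
  ]
}}

```text
time: 15.72
tool_pos: [0.4684, 0.049, 0.069]
ee_rot: [3.142, -0.0, 1.399]
wrist_force: [0.1, 0.3, 1.4]
width: 0.0008
finger_force: 0.3
```

>>> {"op": "arm_command", "data": {
  "plan": [
    {"slide":[0,0,0.001],"spin":0,"grip":1},
    {"slide":[0,0,0.001],"spin":0,"grip":1},
    {"slide":[0,0,0],"spin":0,"grip":1},
    {"slide":[0,0,0],"spin":0,"grip":1}
  ]
}}

```text
time: 16.23
tool_pos: [0.4685, 0.049, 0.0682]
ee_rot: [3.141, -0.0, 1.399]
wrist_force: [-1.0, -0.8, 3.3]
width: 0.0005
finger_force: 1.5
```

>>> {"op": "arm_command", "data": {
  "plan": [
    {"slide":[0,0,0.001],"spin":0,"grip":1},
    {"slide":[0,0,0.0005],"spin":0,"grip":1},
    {"slide":[0,0,0],"spin":0,"grip":1},
    {"slide":[0,0,0],"spin":0,"grip":1},
    {"slide":[0,0,0],"spin":0,"grip":1},
    {"slide":[0,0,0],"spin":0,"grip":1}
  ]
}}

```text
time: 16.98
tool_pos: [0.4684, 0.049, 0.0674]
ee_rot: [3.142, -0.0, 1.399]
wrist_force: [-2.0, 0.4, 5.5]
width: 0.0002
finger_force: 2.5
```

>>> {"op": "arm_command", "data": {
  "plan": [
    {"slide":[0,0,0],"spin":0,"grip":1},
    {"slide":[0,0,0],"spin":0,"grip":1},
    {"slide":[0,0,0],"spin":0,"grip":1},
    {"slide":[0,0,0],"spin":0,"grip":1}
  ]
}}

```text
time: 17.48
tool_pos: [0.4684, 0.049, 0.0675]
ee_rot: [3.141, -0.0, 1.399]
wrist_force: [-1.9, 0.1, 5.7]
width: 0.0003
finger_force: 2.5
```

>>> {"op": "arm_command", "data": {
  "plan": [
    {"slide":[0,0,-0.01],"spin":0,"grip":1},
    {"slide":[0,0,-0.06],"spin":0,"grip":1},
    {"slide":[0,0,-0.09],"spin":0,"grip":1},
    {"slide":[0,0,-0.09],"spin":0,"grip":1},
    {"slide":[0,0,-0.08],"spin":0,"grip":1},
    {"slide":[0,0,0],"spin":0,"grip":-1}
  ]
}}

```text
time: 18.23
tool_pos: [0.4703, 0.049, 0.2358]
ee_rot: [3.134, -0.001, 1.399]
wrist_force: [0.0, 0.3, -0.4]
width: 0.0075
finger_force: 0.0
```

The key was held at about 5.6 N for over a second, so it should have registered. Next is the wheel.

>>> {"op": "arm_command", "data": {
  "plan": [
    {"slide":[-0.093,0.052,0],"spin":0,"grip":-1},
    {"slide":[-0.093,0.052,0],"spin":0,"grip":-1},
    {"slide":[-0.093,0.052,0],"spin":0,"grip":-1},
    {"slide":[-0.093,0.052,0],"spin":0,"grip":-1},
    {"slide":[-0.093,0.052,0],"spin":0,"grip":-1},
    {"slide":[-0.093,0.052,0],"spin":0,"grip":-1},
    {"slide":[-0.093,0.052,0],"spin":0,"grip":-1},
    {"slide":[-0.093,0.05,0],"spin":0,"grip":-1},
    {"slide":[0,0,0],"spin":0,"grip":-1},
    {"slide":[0,0,0],"spin":0,"grip":-1}
  ]
}}

```text
time: 19.48
tool_pos: [0.6084, -0.3522, 0.2299]
ee_rot: [-3.138, -0.002, 1.399]
wrist_force: [-1.1, -0.1, 0.2]
width: 0.0942
finger_force: 0.0
```

>>> {"op": "arm_command", "data": {
  "plan": [
    {"slide":[0,0,0],"spin":-1,"grip":-1},
    {"slide":[0,0,0],"spin":-1,"grip":-1},
    {"slide":[0,0,0],"spin":-1,"grip":-1},
    {"slide":[0,0,0],"spin":-1,"grip":-1},
    {"slide":[0,0,0],"spin":-1,"grip":-1},
    {"slide":[0,0,0],"spin":-1,"grip":-1},
    {"slide":[0,0,0],"spin":-1,"grip":-1},
    {"slide":[0,0,0],"spin":-1,"grip":-1},
    {"slide":[0,0,0],"spin":-1,"grip":-1},
    {"slide":[0,0,0],"spin":0,"grip":-1}
  ]
}}

```text
time: 20.72
tool_pos: [0.6089, -0.351, 0.2329]
ee_rot: [3.141, 0.0, 2.186]
wrist_force: [0.4, 0.5, 0.3]
width: 0.0942
finger_force: 0.0
```

Run:
```python
from h import *
o=sensors.get_obs(); print(o['time'],o['tool_pos'],o['ee_rot'],o['width'])
c=camera_info('wrist'); im=snapshot('wrist'); 
p=pix(c,[.6086,-.3542,.048]); print(p, pix(c,[.6086,-.3542,0]))
u,v=p.astype(int)
a=im[max(v-60,0):v+60,max(u-80,0):u+80]; print(max(u-80,0),max(v-60,0))
cv2.imwrite('pics/w4.png',cv2.resize(a,None,fx=5,fy=5,interpolation=cv2.INTER_CUBIC)[:,:,::-1])
```

```text
20.725 [ 0.6088624  -0.35097953  0.23293119] [3.14102657e+00 3.80794555e-04 2.18564204e+00] 0.09417218340556396
[254.94547711 179.90357271] [255.19555959 172.72501047]
174 119
```

View pics/w4.png

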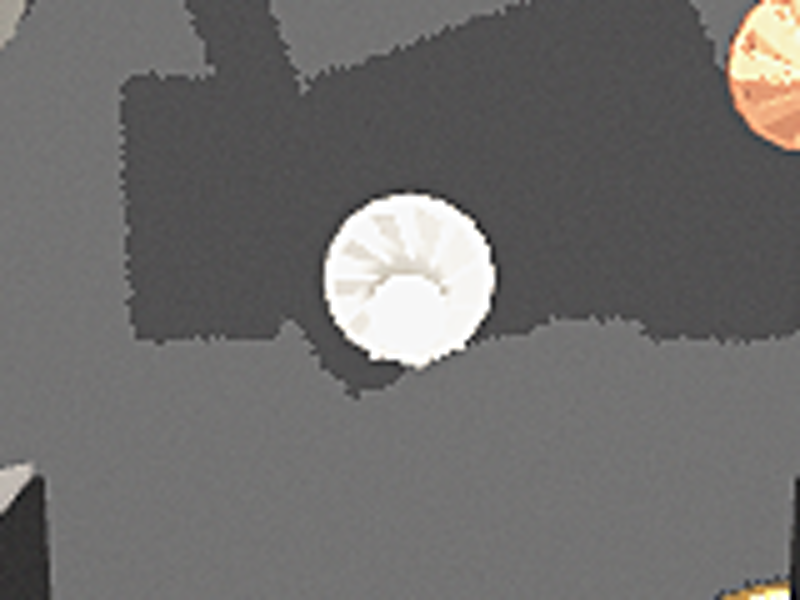

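The wheel's rim is centred at crop (410,279) and its nose at (409,314), about 2 px lower than predicted. I'll shift by -4.5 mm and -2 mm, then descend and grip.

>>> {"op": "arm_command", "data": {
  "plan": [
    {"slide":[-0.009,-0.004,0.08],"spin":0,"grip":-1},
    {"slide":[0,0,0.09],"spin":0,"grip":-1},
    {"slide":[0,0,0.09],"spin":0,"grip":-1},
    {"slide":[0,0,0.06],"spin":0,"grip":-1},
    {"slide":[0,0,0.03],"spin":0,"grip":-1},
    {"slide":[0,0,0.016],"spin":0,"grip":-1},
    {"slide":[0,0,0],"spin":0,"grip":-1},
    {"slide":[0,0,0],"spin":0,"grip":-1}
  ]
}}

```text
time: 21.78
tool_pos: [0.6107, -0.3583, 0.0512]
ee_rot: [3.14, 0.003, 2.185]
wrist_force: [0.8, 0.1, -0.8]
width: 0.0936
finger_force: 0.0
```

>>> {"op": "arm_command", "data": {
  "plan": [
    {"slide":[0,0,0],"spin":0,"grip":1},
    {"slide":[0,0,0],"spin":0,"grip":1},
    {"slide":[0,0,0],"spin":0,"grip":1},
    {"slide":[0,0,0],"spin":0,"grip":1},
    {"slide":[0,0,0],"spin":0,"grip":1},
    {"slide":[0,0,0],"spin":0,"grip":1},
    {"slide":[0,0,0],"spin":0,"grip":1},
    {"slide":[0,0,0],"spin":0,"grip":1},
    {"slide":[0,0,0],"spin":0,"grip":1},
    {"slide":[0,0,0],"spin":0,"grip":1}
  ]
}}

```text
time: 23.02
tool_pos: [0.6099, -0.3577, 0.0492]
ee_rot: [3.141, -0.0, 2.185]
wrist_force: [0.6, -1.4, -0.5]
width: 0.0173
finger_force: 30.0
```

>>> {"op": "arm_command", "data": {
  "plan": [
    {"slide":[0,0,-0.01],"spin":0,"grip":1},
    {"slide":[0,0,-0.03],"spin":0,"grip":1},
    {"slide":[0,0,-0.06],"spin":0,"grip":1},
    {"slide":[0,0,-0.07],"spin":0,"grip":1},
    {"slide":[0,0,-0.08],"spin":0,"grip":1},
    {"slide":[0,0,-0.07],"spin":0,"grip":1},
    {"slide":[0,0,-0.024],"spin":0,"grip":1},
    {"slide":[0,0,0],"spin":0,"grip":1},
    {"slide":[0,0,0],"spin":0,"grip":1}
  ]
}}

```text
time: 24.15
tool_pos: [0.6092, -0.3573, 0.2188]
ee_rot: [-3.14, -0.004, 2.185]
wrist_force: [0.2, 0.2, -1.3]
width: 0.0173
finger_force: 30.0
```

>>> {"op": "arm_command", "data": {
  "plan": [
    {"slide":[0.04,0.028,0],"spin":0,"grip":1},
    {"slide":[0.08,0.058,0],"spin":0,"grip":1},
    {"slide":[0.08,0.058,0],"spin":0,"grip":1},
    {"slide":[0.08,0.058,0],"spin":0,"grip":1},
    {"slide":[0.08,0.058,0],"spin":0,"grip":1},
    {"slide":[0.08,0.058,0],"spin":0,"grip":1},
    {"slide":[0.08,0.058,0],"spin":0,"grip":1},
    {"slide":[0.08,0.058,0],"spin":0,"grip":1},
    {"slide":[0.08,0.058,0],"spin":0,"grip":1},
    {"slide":[0.044,0.025,0],"spin":0,"grip":1}
  ]
}}

```text
time: 25.4
tool_pos: [0.6114, 0.0897, 0.2187]
ee_rot: [-3.138, -0.003, 2.187]
wrist_force: [-0.2, -0.1, -1.7]
width: 0.0172
finger_force: 30.0
```

>>> {"op": "arm_command", "data": {
  "plan": [
    {"slide":[0,0,0],"spin":-1,"grip":1},
    {"slide":[0,0,0],"spin":-1,"grip":1},
    {"slide":[0,0,0],"spin":-1,"grip":1},
    {"slide":[0,0,0],"spin":-1,"grip":1},
    {"slide":[0,0,0],"spin":-1,"grip":1},
    {"slide":[0,0,0],"spin":-1,"grip":1},
    {"slide":[0,0,0],"spin":-1,"grip":1},
    {"slide":[0,0,0],"spin":-1,"grip":1},
    {"slide":[0,0,0],"spin":-1,"grip":1},
    {"slide":[0,0,0],"spin":0,"grip":1}
  ]
}}

```text
time: 26.65
tool_pos: [0.6118, 0.0871, 0.2191]
ee_rot: [-3.141, -0.004, 2.969]
wrist_force: [-1.4, 0.7, -1.5]
width: 0.0174
finger_force: 30.0
```

Run:
```python
from h import *
o=sensors.get_obs(); print(o['time'],o['tool_pos'],o['ee_rot'],o['width'],o['wrist_force'])
c=camera_info('wrist'); im=snapshot('wrist'); b=snapshot('side')[100:260,140:310]
hsv=cv2.cvtColor(im,cv2.COLOR_RGB2HSV)
n,l,s,ce=cv2.connectedComponentsWithStats(cv2.inRange(hsv,(8,150,120),(20,255,255)))
for i in range(1,n):
    if s[i,4]>60: print(s[i],ce[i],onz(c,ce[i],.125).round(4))
cv2.imwrite('pics/w5.png',np.hstack([cv2.resize(im,(420,315)),cv2.resize(b,(335,315),interpolation=cv2.INTER_CUBIC)])[:,:,::-1])
```

```text
26.65 [0.6118426  0.08706345 0.21905405] [-3.14085436 -0.0035938   2.96902981] 0.017356810499297205 [-1.3791978   0.74284827 -1.45617831]
```

View pics/w5.png

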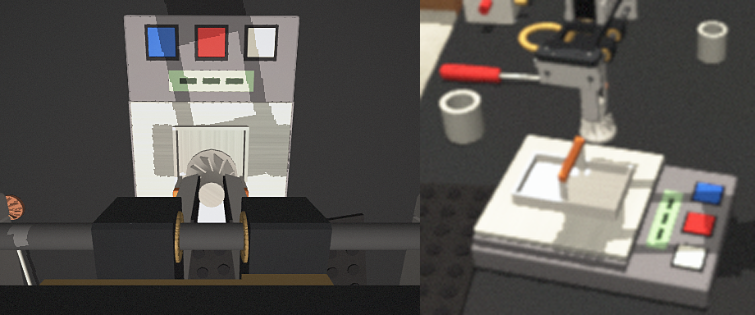

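The wheel hangs upright over the near half of the tray, laterally centred (column 210, tray edges 174–249). I'll lower it.

>>> {"op": "arm_command", "data": {
  "plan": [
    {"slide":[0,0,0.03],"spin":0,"grip":1},
    {"slide":[0,0,0.05],"spin":0,"grip":1},
    {"slide":[0,0,0.05],"spin":0,"grip":1},
    {"slide":[0,0,0.04],"spin":0,"grip":1},
    {"slide":[0,0,0.016],"spin":0,"grip":1},
    {"slide":[0,0,0.008],"spin":0,"grip":1},
    {"slide":[0,0,0.004],"spin":0,"grip":1},
    {"slide":[0,0,0],"spin":0,"grip":1},
    {"slide":[0,0,0],"spin":0,"grip":1}
  ]
}}

```text
time: 27.88
tool_pos: [0.613, 0.0871, 0.123]
ee_rot: [3.141, 0.001, 2.97]
wrist_force: [-0.3, 0.0, -1.6]
width: 0.0176
finger_force: 30.0
```

>>> {"op": "arm_command", "data": {
  "plan": [
    {"slide":[0,0,0.003],"spin":0,"grip":1},
    {"slide":[0,0,0.002],"spin":0,"grip":1},
    {"slide":[0,0,0],"spin":0,"grip":1},
    {"slide":[0,0,0],"spin":0,"grip":1}
  ]
}}

```text
time: 28.38
tool_pos: [0.6126, 0.0871, 0.1197]
ee_rot: [3.142, -0.0, 2.97]
wrist_force: [0.0, 0.3, -1.4]
width: 0.0172
finger_force: 30.0
```

>>> {"op": "arm_command", "data": {
  "plan": [
    {"slide":[0,0,0.002],"spin":0,"grip":1},
    {"slide":[0,0,0.001],"spin":0,"grip":1},
    {"slide":[0,0,0],"spin":0,"grip":1},
    {"slide":[0,0,0],"spin":0,"grip":1}
  ]
}}

```text
time: 28.88
tool_pos: [0.6126, 0.0871, 0.1182]
ee_rot: [3.142, 0.0, 2.97]
wrist_force: [-0.4, 0.8, -1.6]
width: 0.0169
finger_force: 30.0
```

>>> {"op": "arm_command", "data": {
  "plan": [
    {"slide":[0,0,0.001],"spin":0,"grip":1},
    {"slide":[0,0,0],"spin":0,"grip":1},
    {"slide":[0,0,0],"spin":0,"grip":1}
  ]
}}

```text
time: 29.25
tool_pos: [0.6127, 0.0871, 0.1181]
ee_rot: [3.141, 0.0, 2.97]
wrist_force: [-1.4, -0.1, 1.2]
width: 0.017
finger_force: 30.0
```

That's contact, with the force changing from -1.5 to +1.2 N at the expected height. I'll release and go up.

>>> {"op": "arm_command", "data": {
  "plan": [
    {"slide":[0,0,0.0005],"spin":0,"grip":1},
    {"slide":[0,0,0],"spin":0,"grip":-1},
    {"slide":[0,0,0],"spin":0,"grip":-1},
    {"slide":[0,0,0],"spin":0,"grip":-1},
    {"slide":[0,0,0],"spin":0,"grip":-1},
    {"slide":[0,0,0],"spin":0,"grip":-1},
    {"slide":[0,0,-0.04],"spin":0,"grip":-1},
    {"slide":[0,0,-0.08],"spin":0,"grip":-1},
    {"slide":[0,0,-0.08],"spin":0,"grip":-1},
    {"slide":[0,0,-0.06],"spin":0,"grip":-1}
  ]
}}

```text
time: 30.5
tool_pos: [0.613, 0.0871, 0.2498]
ee_rot: [3.141, 0.002, 2.97]
wrist_force: [0.3, -0.3, 0.6]
width: 0.0941
finger_force: 0.0
```

>>> {"op": "arm_command", "data": {
  "plan": [
    {"slide":[0.1,0,0],"spin":0,"grip":-1},
    {"slide":[0.1,0,0],"spin":0,"grip":-1},
    {"slide":[0.1,0,0],"spin":0,"grip":-1},
    {"slide":[0,0,0],"spin":0,"grip":-1},
    {"slide":[0,0,0],"spin":0,"grip":-1}
  ]
}}

```text
time: 31.12
tool_pos: [0.4653, 0.1127, 0.2479]
ee_rot: [3.141, 0.002, 2.97]
wrist_force: [0.1, -0.0, 0.2]
width: 0.094
finger_force: 0.0
```

Run:
```python
from h import *
o=sensors.get_obs(); print(o['time'],o['tool_pos'],o['width'],o['wrist_force'])
a=snapshot('scene')[105:280,140:320]; b=snapshot('side')[100:260,140:310]
cv2.imwrite('pics/ab6.png',np.hstack([cv2.resize(x,(400,389),interpolation=cv2.INTER_CUBIC) for x in (a,b)])[:,:,::-1])
```

```text
31.125 [0.46531324 0.11267086 0.24793834] 0.09401342851136543 [ 0.11377516 -0.02373776  0.18582603]
```

View pics/ab6.png

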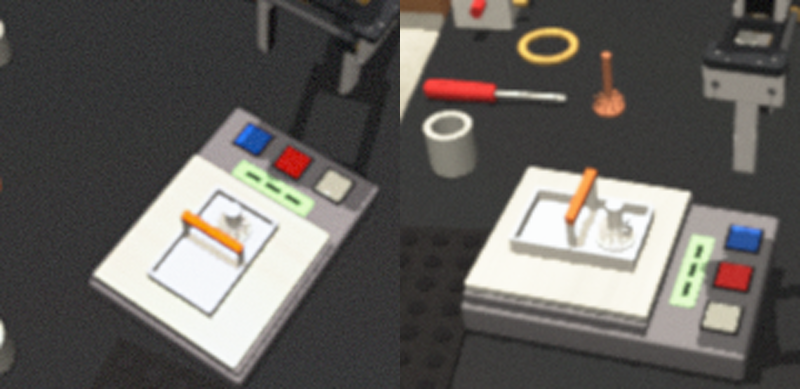

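The wheel stands upright in the tray's near half (right picture at about 617,230), the tray is level and centred on the pan, and the arm is clear.

```bash
python3 -c "
from bench import ticket; print(ticket.close_job())"
```

```text
the job is handed in; nothing more can be done
None
```

The job is handed in, with no verdict shown: tray centred on the pan and released, tare key held at about 5.6 N for over a second, and the wheel upright in the tray, released, at about 31 s.

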